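# Tip a spacer and a washer into the catch tray with the spring cup

### The arm

A 6-joint arm with a two-finger parallel gripper is mounted at the origin on the work surface. World frame = base frame: x ahead of the robot, y to its left, z up, the work surface at z = 0. Lengths are in m, angles in rad, forces in N, time in s.
With the tool pointing down it reaches from about 0.275 to 0.825 m from the base axis. Payload 4.9 kg.
Tool frame: the origin (TCP) lies midway between the tips of the shut fingers; the grasp point (between the pads) lies 19 mm behind it (grip_point_offset is the distance from the TCP to the grasp point, in m); z points along the fingers, x is the direction in which the jaws open and shut, and the axes are right-handed (so a half turn about z gives the same grasp; the last joint's range is limited). The gripper opens to 85 mm and grips with 20 to 120 N. Pads are 22 mm wide; open, the fingers measure 114 mm over their backs; the gripper's body (76 mm by 85 mm) begins 54 mm behind the grasp point. The pads swing forward as they close: fully open they stand 13 mm farther back than shut.
Start: joints at [-1.283, 0.326, -0.193, 1.052, 0, 1.437], TCP at [0.225, -0.502, 0.231] pointing down, gripper open.
Joint ranges: [-2.65, 2.65], [-0.97, 1.79], [-1.3, 1.35], [-1.93, 2.1], [-1.47, 1.37], [-3.14, 3.14]. Speed limits (rad/s): [2.57, 2.57, 3.14, 3.14, 3.14, 3.14].

### API

Orientations are given as a rotation vector (axis times angle).
In Python, from cell import * gives the robot as it stands. Calls block until the motion is done:
- movep(position, orientation): joint-space move of the TCP to a pose.
- move_l(position, velocity=0.15, rot=None, until_force=None): straight line of the TCP; rot=None keeps the orientation; velocity is the mean speed in m/s. With until_force (N) it stops when the force on the tool has changed by that much, and returns True; else False.
- set_joints(angles): joint-space move.
- let_go() and grab(newtons=None): open the fingers fully, or close them until they stop; newtons is the grip in N (None keeps the last).
- sleep(seconds).
- ik(position, orientation): joint angles nearest the present ones, or None.
- get_state(): the state.
- grab_frame(name): name is "side" or "top"; returns a dict with "img" (480x640x3 uint8, red, green, blue), "fx", "fy", "cx", "cy" (pixels), "cam_to_world" (4x4, takes a point from camera to world coordinates). Camera axes: x right, y down, z forward; pixel columns grow to the right and rows downward; lengths in m; the calibration is good to about 2 mm. A picture is of the moment at which its call begins. There is no depth.
A pose or a line that the arm cannot do raises MotionError and nothing moves.
- sign_off(): hands the job in, once; it reports no verdict.
Trained networks look in the newest picture that a camera, given by its name, has taken for a name from the list of things; names that differ only in an ending like _2 or _b are one class to them, and where a whole thing is asked for, a point or a joint stands for the part that bears it (a point fixed in the world has none). Each returns a list of dicts, best first, with "score" (0 to 1); they miss things now and then, are a little off and sometimes report something else, mostly with a low value. They report only what shows in the picture. A call takes as long as a camera call. They do not tell look-alikes from the thing itself.
- spot_in(camera, name): "centre" ([column, row] in pixels, amid what is visible of it).
- silhouettes(camera, name): "mask" (480x640 bool, what is visible of it) and "centre" ([column, row] in pixels, amid what is visible of it).
- tip_of(camera, name): "centre" ([column, row] in pixels: a listed point, or the origin of a listed thing).
The state is a dict: "clock": time; "q": joint angles; "joint_velocities": joint speeds; "tau": joint torques, N m; "position": TCP position; "eef_rot": TCP orientation; "contact_force": force on the tool from outside, world axes, zero at the start; "wrist_torque": the same for the moment, N m; "finger_gap": opening from 0.0 (shut) to 1.0 (fully open).
Only numpy, scipy, OpenCV 4.12 (cv2) and the standard library are available. Lean on these libraries where they do the work, as an engineer would, in place of code of your own. Each camera call takes 0.05 s, during which the arm holds its last target.

### The job

Load the tipping cup on the aluminium stand: first set the narrow tall aluminium spacer down in the small lower bore, then lay the wide flat washer over it in the upper recess, both sitting properly. Then push the cup's side bar over, past its latch and right to the stop, so that both parts fall into the clear tray below, and let the cup swing all the way back to level. Do not shift the other things on the bench.

Things in the scene. Friction and masses are not known exactly. Their poses are not given: they have to be found in the camera images.
- cup (a joint): tip angle of the white slippery cup (square block 84 x 84 x 41 mm): 0 = level, latched; 2.1 = at its stop, mouth down over the tray. Its top tips towards +x of point axle. A spring always pushes it back to 0 (0.12 N m at 0, 0.25 N m at the stop); over the first 0.3 rad a latch resists 0.2 N m more. Let go anywhere, it swings back to 0 by itself.
- cup_seat (a point): centre of the floor of the cup's lower bore; moves with the cup; z = bore axis (up when level). Lower bore: 46 mm diameter, 26 mm deep (z 0 to 26 mm). Above it the upper recess: 62 mm diameter, 10 mm deep; the rim, flat top of the cup, is at z = 36 mm. Cup sides at x, y = +-42 mm.
- axle (a point): middle of the cup's level axle, 150 mm above the bench, 15 mm above cup_seat, fixed. Axes of the stand: +x = direction in which the cup tips, y = along the axle, z up. Side brackets (z -17 to +17 mm) at y = +-52 mm, x -97 to +13 mm, on posts at x = -88 mm.
- push_bar (a point): point on the steel push bar that tips the cup; moves with it. Bar: 12 mm diameter, parallel to the axle, on a crank 85 mm long. In the frame of point axle it runs from y = 68 mm (the crank, 10 mm thick) to its free end at y = 125 mm, this point at y = 100; at tip angle q its x = 85 sin(q - 1.05), z = 85 cos(q - 1.05) mm: level (-74, +42), at the stop (+74, +42).
- tray (a point): centre of the floor (rubber mat) of the clear open catch tray under and in front of the cup, fixed to the stand, axes as point axle, 55 mm ahead of the axle in x. Inside 205 x 150 mm; the walls end 62 mm above this point (80 mm above the bench).
- spacer_mid (a point): the spacer: plain aluminium ring, narrow and tall, outer diameter 42 mm, hole 24 mm, height 30 mm, about 70 g, standing on its end; point at its centre, half-way up; z along its axis. Seated, it stands 4 mm above the step between lower bore and recess, 6 mm below the rim.
- washer_mid (a point): the washer: plain aluminium ring, wide and thick, outer diameter 58 mm, hole 22 mm, height 18 mm, about 110 g, lying flat; point at its centre, half-way up; z along its axis. Seated on the spacer it projects 12 mm above the rim.
- collar_mid (a point): bystander, leave alone: low aluminium ring with a wide hole, outer diameter 50, hole 36, height 12 mm; centre, half-way up
- tape_mid (a point): bystander, leave alone: roll of black tape, outer diameter 66, hole 45, height 19 mm; centre, half-way up
- weight_mid (a point): bystander, leave alone: aluminium weight with a knob, diameter 38, height 50 mm; centre, half-way up
- jar_mid (a point): bystander, leave alone: small glass jar with white lid, diameter 48, height 50 mm; centre, half-way up
- bottle_mid (a point): bystander, leave alone: white bottle with orange cap, diameter 60, height 140 mm; centre, half-way up
- driver: bystander, leave alone: black-handled screwdriver 170 mm long lying flat; its axis x along its length
Not all that is in view belongs to the job. What is shaped like the part that bears spacer_mid but brown is not meant. What is shaped like the part that bears washer_mid but turquoise is not meant.

How it is judged:
On the way, in this order (a step that is already met when the one before it is completed fails the run):
1. the spacer sits on the floor of the lower bore of the level cup (horizontal distance between spacer_mid and cup_seat below 0.005 m and z of spacer_mid in the frame of cup_seat between 0.011 and 0.019 m and value of joint cup below 0.1 rad), for 0.2 s.
2. the washer lies on the spacer in the upper recess of the level cup (all of step 1 and horizontal distance between washer_mid and cup_seat below 0.006 m and z of washer_mid in the frame of cup_seat between 0.035 and 0.043 m and angle between washer_mid's own z axis and vertical below 0.12 rad), for 0.2 s.
3. the cup is pushed past its latch to its stop (more than 1.9 rad) (value of joint cup above 1.9 rad), for 0.05 s.
At the end, for the whole second after the job is handed in: both parts lie inside the catch tray (centres within its walls and no more than 52 mm above its floor) and the cup is back level within 0.06 rad, at rest (x of spacer_mid in the frame of tray between -0.1 and 0.1 m and y of spacer_mid in the frame of tray between -0.073 and 0.073 m and z of spacer_mid in the frame of tray between -0.005 and 0.052 m and x of washer_mid in the frame of tray between -0.1 and 0.1 m and y of washer_mid in the frame of tray between -0.073 and 0.073 m and z of washer_mid in the frame of tray between -0.005 and 0.052 m and value of joint cup below 0.06 rad and not (velocity of joint cup above 0.1 rad/s) and not (velocity of joint cup below -0.1 rad/s)); the robot touches nothing.
It fails at once if a bystander is shifted by more than 25 mm (distance of any of collar_mid, tape_mid, weight_mid, jar_mid, bottle_mid, driver from where it was at the start of the episode above 0.025 m).
It also fails if it takes over 72 s, if anything falls off the work surface, if the arm or the gripper's body presses on something with over 40 N, if the wrist force passes 120 N, or if a joint passes its speed limit or range.

## Working session

There is one attempt and no reset: what is moved stays moved. The work goes in short steps, each a Python script; the robot and the scene stay as the last script left them, time stands still between calls to the robot, and variables do not carry over. Pictures are saved under pics/ and viewed, and the job is handed in when it is done.

```bash
mkdir -p pics; ls; python3 - <<'E'
from cell import *
import cv2
s=get_state(); print(s['clock'],s['position'],s['eef_rot'],s['finger_gap'])
for c in ['side','top']:
    f=grab_frame(c); cv2.imwrite(f'pics/{c}0.png',f['img'][:,:,::-1]); print(c,f['fx'],f['fy'],f['cx'],f['cy'],f['cam_to_world'])
    for n in ['spacer_mid','washer_mid','cup_seat','axle','push_bar','tray','collar_mid','tape_mid','weight_mid','jar_mid','bottle_mid','driver']:
        print(c,n,[([round(float(v)) for v in d['centre']],round(float(d['score']),2)) for d in tip_of(c,n)])
print(get_state()['clock'])
E
```

```text
pics
0.0 [ 0.22501178 -0.50122111  0.23049764] [-2.63628424e+00  1.70660130e+00  2.11440936e-03] 0.9996747832041496
side 464.896342809911 464.896342809911 315.056651530648 243.2256515512732 [[ 0.99211948 -0.08788245  0.0893063   0.49128567]
 [-0.12524186 -0.71641369  0.6863424  -0.69618972]
 [ 0.00366281 -0.69211856 -0.72177454  0.78366619]
 [ 0.          0.          0.          1.        ]]
side spacer_mid [([253, 308], 0.77), ([207, 330], 0.63)]
side washer_mid [([428, 344], 0.59), ([319, 159], 0.43)]
side cup_seat [([319, 160], 0.94)]
side axle [([319, 154], 0.78)]
side push_bar [([315, 300], 0.68), ([294, 168], 0.62)]
side tray [([310, 184], 0.86)]
side collar_mid [([275, 362], 0.62)]
side tape_mid [([316, 303], 0.81)]
side weight_mid [([330, 351], 0.73)]
side jar_mid [([330, 409], 0.71)]
side bottle_mid [([422, 384], 0.97)]
side driver [([224, 260], 0.78)]
top 596.0420205309396 596.0420205309396 317.86666108832276 247.43696327122086 [[ 0.08347258 -0.9759671   0.20129714  0.30184187]
 [-0.99649971 -0.08267221  0.01239483 -0.08012056]
 [ 0.00454473 -0.20162717 -0.9794518   1.36571179]
 [ 0.          0.          0.          1.        ]]
top spacer_mid [([347, 310], 0.63), ([361, 351], 0.55)]
top washer_mid [([404, 178], 0.93), ([374, 211], 0.89)]
top cup_seat [([200, 213], 0.75), ([345, 258], 0.52)]
top axle [([198, 209], 0.95)]
top push_bar [([248, 241], 0.69), ([347, 308], 0.63)]
top tray [([190, 229], 0.84), ([375, 212], 0.59)]
top collar_mid [([396, 299], 0.61)]
top tape_mid [([342, 258], 0.61), ([197, 209], 0.29)]
top weight_mid [([402, 254], 0.79)]
top jar_mid [([456, 260], 0.82), ([448, 195], 0.61)]
top bottle_mid [([452, 192], 0.95)]
top driver [([274, 336], 0.81)]
1.3
```

View pics/side0.png

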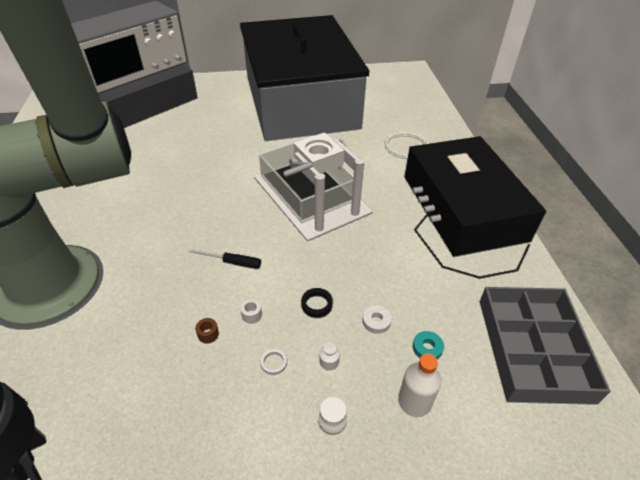

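View pics/top0.png

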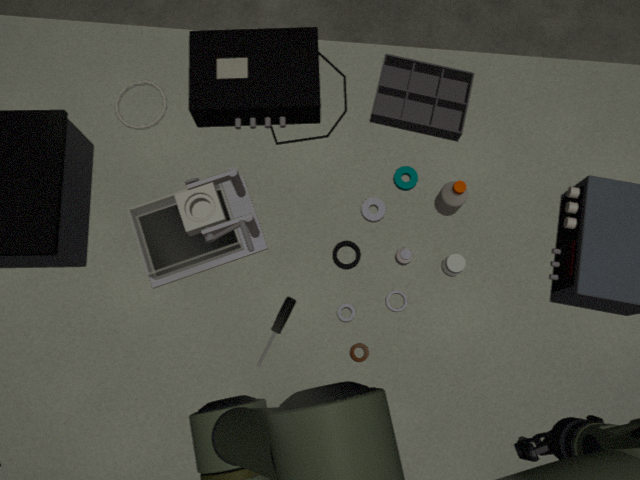

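Candidates, spacer: aluminium ring at side (251,310) / top (347,312) against the brown one at side (207,330) / top (360,352). I take the aluminium one. Washer: light ring at side (377,319) / top (373,210) against the turquoise one at side (428,344) / top (405,178). I take the light one. The wide low ring at side (274,362) is the collar. I'll confirm with enlarged crops.

```bash
cat > h.py <<'E'
import numpy as np, cv2
def ray(f,uv):
    T=np.array(f['cam_to_world']); d=np.array([(uv[0]-f['cx'])/f['fx'],(uv[1]-f['cy'])/f['fy'],1.0])
    return T[:3,3],T[:3,:3]@d
def on_z(f,uv,z):
    o,d=ray(f,uv); return o+d*(z-o[2])/d[2]
def tri(f1,u1,f2,u2):
    A=np.zeros((3,3));b=np.zeros(3);R=[ray(f1,u1),ray(f2,u2)]
    for o,d in R:
        d=d/np.linalg.norm(d);P=np.eye(3)-np.outer(d,d);A+=P;b+=P@o
    x=np.linalg.solve(A,b)
    g=[np.linalg.norm(np.cross(x-o,d/np.linalg.norm(d))) for o,d in R]
    return x,max(g)
def proj(f,X):
    T=np.array(f['cam_to_world']);c=T[:3,:3].T@(np.array(X)-T[:3,3]);return np.array([f['fx']*c[0]/c[2]+f['cx'],f['fy']*c[1]/c[2]+f['cy']])
def crop(img,c,w,h,k,name):
    x,y=int(c[0]-w/2),int(c[1]-h/2);x=max(x,0);y=max(y,0)
    cv2.imwrite(name,cv2.resize(img[y:y+h,x:x+w,::-1],None,fx=k,fy=k,interpolation=cv2.INTER_CUBIC))
E
python3 - <<'E'
from cell import *
from h import *
import pickle
S=grab_frame('side');T=grab_frame('top')
pickle.dump((S,T),open('f0.pkl','wb'))
crop(S['img'],(315,330),260,120,3,'pics/c_side.png')
crop(T['img'],(375,265),160,190,3,'pics/c_top.png')
a=cv2.resize(S['img'][120:245,245:380,::-1],None,fx=4,fy=4,interpolation=2);cv2.imwrite('pics/c_st_side.png',a)
a=cv2.resize(T['img'][155:295,120:280,::-1],None,fx=4,fy=4,interpolation=2);cv2.imwrite('pics/c_st_top.png',a)
for n,near in [('spacer_mid',{'side':(251,310),'top':(347,312)}),('washer_mid',{'side':(377,319),'top':(373,210)})]:
    r={}
    for c,f in [('side',S),('top',T)]:
        for d in silhouettes(c,n):
            m=d['mask'];ct=np.array(d['centre']); print(n,c,ct.round(1),round(d['score'],2),m.sum())
            if np.hypot(*(ct-near[c]))<12:
                cs,_=cv2.findContours(m.astype('uint8'),0,2);hull=cv2.convexHull(np.vstack(cs));M=cv2.moments(hull);r[c]=(M['m10']/M['m00'],M['m01']/M['m00'])
    z={'spacer_mid':.015,'washer_mid':.009}[n]
    print(r)
    for c,f in [('side',S),('top',T)]:
        if c in r: print(c,on_z(f,r[c],z))
    if len(r)==2: print(tri(S,r['side'],T,r['top']))
E
```

```text
spacer_mid side [206.8 332.4] 0.56 471
spacer_mid top [352.9 351.4] 0.79 199
spacer_mid top [348.7 313.3] 0.7 208
{'top': (345.50554468362685, 312.5512067840835)}
top [ 0.4347845  -0.13791858  0.015     ]
washer_mid side [430.1 343.5] 0.95 618
washer_mid side [331.6 359.9] 0.69 470
washer_mid side [374.3 321.2] 0.56 575
washer_mid top [401.6 176.7] 0.9 504
washer_mid top [376.1 208. ] 0.85 423
{'side': (376.5420903954802, 319.31299435028245), 'top': (372.5807407407407, 209.32666666666665)}
side [ 0.6826275  -0.18332001  0.009     ]
top [ 0.68290339 -0.18374561  0.009     ]
(array([ 0.68260198, -0.1837014 ,  0.00961724]), np.float64(0.00012340013351993945))
```

View pics/c_side.png

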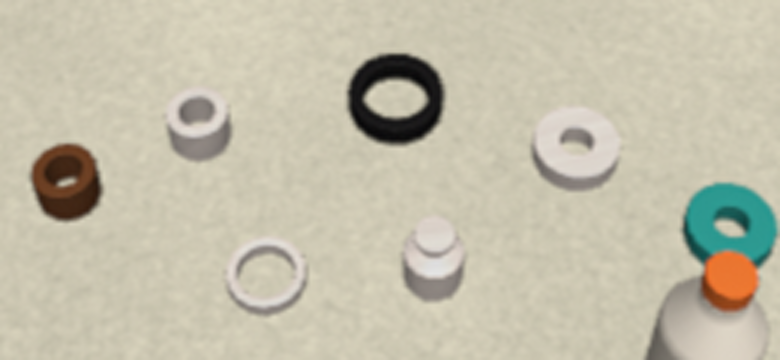

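View pics/c_st_side.png

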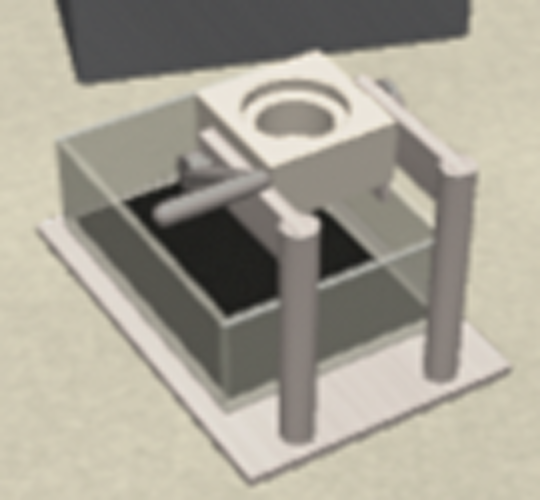

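View pics/c_st_top.png

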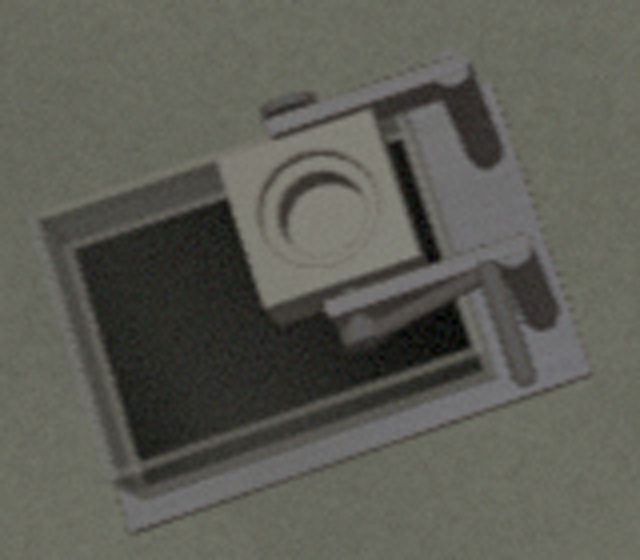

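View pics/c_top.png

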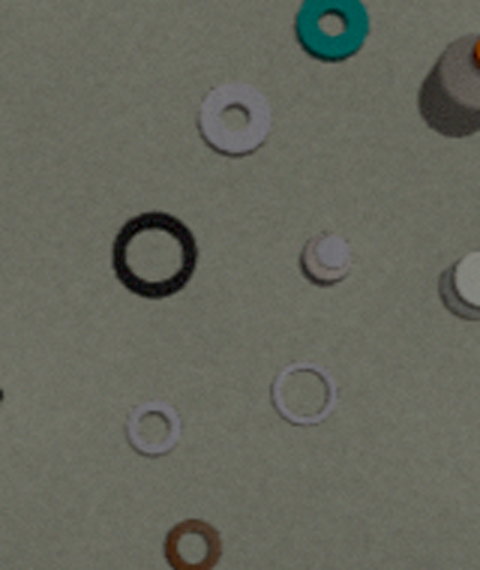

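The crops confirm it: the narrow tall light ring at side (251,311) is the spacer and the thick light ring at side (377,319) is the washer. Next I rectify the cup's rim plane (z = 0.171) and measure the recess and the stand yaw.

```bash
python3 - <<'E'
from h import *
import pickle
S,T=pickle.load(open('f0.pkl','rb'))
def rect(f,c,z,half,k=0.00025):
    n=int(2*half/k);g=(np.arange(n)-n/2)*k
    X,Y=np.meshgrid(c[0]+g,c[1]+g)
    P=np.stack([X,Y,np.full_like(X,z)],-1)
    M=np.array(f['cam_to_world']);C=(P-M[:3,3])@M[:3,:3]
    u=(f['fx']*C[...,0]/C[...,2]+f['cx']).astype('float32');v=(f['fy']*C[...,1]/C[...,2]+f['cy']).astype('float32')
    return cv2.remap(f['img'],u,v,cv2.INTER_CUBIC)
a=on_z(T,(199,208),.171);b=on_z(S,(318,149),.171);print(a,b)
c=a[:2]
ims=[]
for n,f in (('S',S),('T',T)):
    im=rect(f,c,.171,.07); ims.append(im)
cv2.imwrite('pics/rect.png',cv2.resize(np.hstack(ims)[:,:,::-1],(800,400)))
# spacer from side by hand & rect of top of spacer
print('spacer side',on_z(S,(251.3,311.3),.015), tri(S,(251.3,311.3),T,(346.2,312.5)))
sp=on_z(T,(346,312.5),.03)[:2]; w=np.array([.6827,-.1835])
cv2.imwrite('pics/rect2.png',cv2.resize(np.vstack([np.hstack([rect(f,sp,.03,.04) for f in (S,T)]),np.hstack([rect(f,w,.018,.04) for f in (S,T)])])[:,:,::-1],(600,600)))
print('sp',sp,'c',c)
for n,u,t,h in [('collar',(274,362),(397,300),.006),('tape',(317,303),(346,254),.0095),('turq',(428,344),(405,178),.009),('weight',(330,357),(403,256),.025),('brown',(207,330),(359,352),.015),('driver',(240,260),(280,325),.01)]: print(n,on_z(T,t,h)[:2].round(3),on_z(S,u,h)[:2].round(3))
E
```

```text
[0.60974958 0.187472   0.171     ] [0.6107689  0.17913042 0.171     ]
spacer side [ 0.43564093 -0.13751831  0.015     ] (array([ 0.43531105, -0.13927154,  0.0172177 ]), np.float64(0.0005074950556473656))
sp [ 0.43351514 -0.13837125] c [0.60974958 0.187472  ]
collar [ 0.474 -0.254] [ 0.473 -0.251]
tape [ 0.571 -0.129] [ 0.57  -0.129]
turq [ 0.767 -0.256] [ 0.768 -0.251]
weight [ 0.574 -0.259] [ 0.576 -0.265]
brown [ 0.35  -0.174] [ 0.349 -0.171]
driver [0.395 0.007] [0.415 0.009]
```

View pics/rect.png

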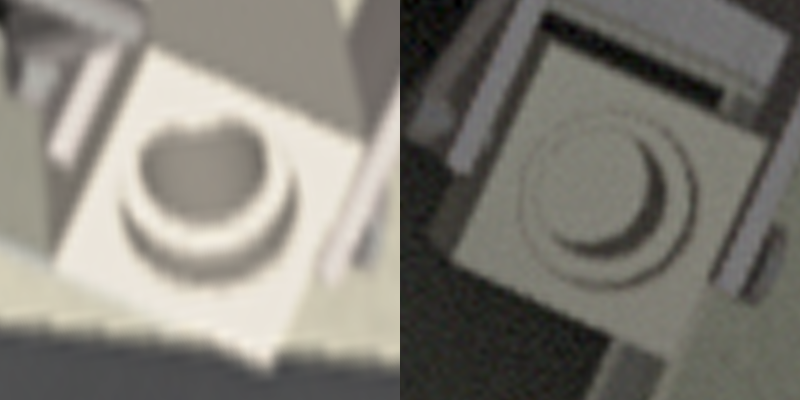

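View pics/rect2.png

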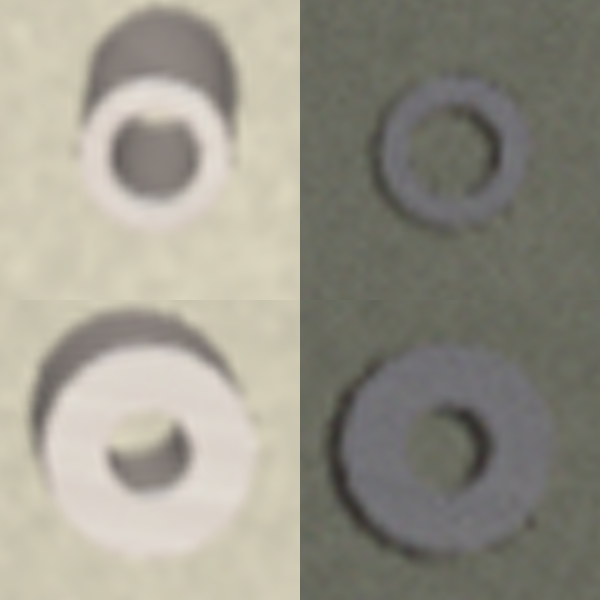

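The rectified views show the recess centre about 2–3 mm from my guess, at side panel (209,198) and top panel (206,199), 0.35 mm per pixel. I refine the centres and the yaw numerically.

```bash
cat >> h.py <<'E'
from scipy.optimize import minimize
def projN(f,P):
    M=np.array(f['cam_to_world']);C=(P-M[:3,3])@M[:3,:3]
    return np.stack([f['fx']*C[...,0]/C[...,2]+f['cx'],f['fy']*C[...,1]/C[...,2]+f['cy']],-1)
def samp(g,uv):
    return cv2.remap(g,uv[None,:,0].astype('float32'),uv[None,:,1].astype('float32'),cv2.INTER_LINEAR)[0]
def edge_score(f,g,inner,outer):
    # mean |difference| just inside/outside of a contour
    return np.abs(samp(g,projN(f,inner))-samp(g,projN(f,outer)))
def circ(c,z,r,n=180):
    t=np.linspace(0,2*np.pi,n,endpoint=False);return np.stack([c[0]+r*np.cos(t),c[1]+r*np.sin(t),np.full(n,z)],-1)
def fit_circ(f,c0,z,r,span=.006,step=.0005,d=.0012):
    g=cv2.GaussianBlur(cv2.cvtColor(f['img'],cv2.COLOR_RGB2GRAY),(0,0),.6).astype('float32')
    v=np.arange(-span,span+1e-9,step);A=np.array([[np.mean(np.minimum(edge_score(f,g,circ((c0[0]+a,c0[1]+b),z,r-d),circ((c0[0]+a,c0[1]+b),z,r+d)),25)) for b in v] for a in v])
    W=np.where(A>A.max()-.06*(A.max()-A.min()),1,0.);i,j=np.indices(A.shape)
    return np.array([c0[0]+(W*v[i]).sum()/W.sum(),c0[1]+(W*v[j]).sum()/W.sum()]),A.max(),A.mean()
def square(c,yaw,z,h,n=60):
    t=np.linspace(-.9,.9,n)*h;o=np.full(n,h);P=np.vstack([np.c_[t,o],np.c_[t,-o],np.c_[o,t],np.c_[-o,t]])
    R=np.array([[np.cos(yaw),-np.sin(yaw)],[np.sin(yaw),np.cos(yaw)]]);P=P@R.T+c
    return np.c_[P,np.full(len(P),z)]
E
python3 - <<'E'
from h import *
import pickle
S,T=pickle.load(open('f0.pkl','rb'))
for nm,f in (('S',S),('T',T)):
    print(nm,'recess',fit_circ(f,(.6124,.187),.171,.031))
    print(nm,'bore',fit_circ(f,(.6124,.187),.161,.023))
    print(nm,'spacer',fit_circ(f,(.435,-.1377),.03,.021),fit_circ(f,(.435,-.1377),.03,.012))
    print(nm,'washer',fit_circ(f,(.682,-.184),.018,.029),fit_circ(f,(.682,-.184),.018,.011))
    g=cv2.GaussianBlur(cv2.cvtColor(f['img'],cv2.COLOR_RGB2GRAY),(0,0),.6).astype('float32')
    best=max(((np.mean(np.minimum(edge_score(f,g,square((x,y),w,.171,.0408),square((x,y),w,.171,.0432)),20)),x,y,w) for x in np.arange(.607,.618,.001) for y in np.arange(.182,.194,.001) for w in np.arange(.25,.65,.01)))
    print(nm,'square',best)
E
```

```text
S recess (array([0.61306071, 0.18882143]), np.float32(18.99337), np.float32(13.763687))
S bore (array([0.61276364, 0.18937879]), np.float32(18.86382), np.float32(12.965609))
S spacer (array([ 0.43538462, -0.13762308]), np.float32(12.557938), np.float32(9.021521)) (array([ 0.4344359 , -0.13595641]), np.float32(24.961958), np.float32(15.2871065))
S washer (array([ 0.68214286, -0.18306122]), np.float32(13.16741), np.float32(9.434042)) (array([ 0.68254762, -0.18236905]), np.float32(19.15109), np.float32(10.711099))
S square (np.float32(16.434916), np.float64(0.612), np.float64(0.191), np.float64(0.40000000000000013))
T recess (array([0.61351538, 0.18823077]), np.float32(9.286821), np.float32(6.462575))
T bore (array([0.613775  , 0.18820833]), np.float32(13.77621), np.float32(8.670401))
T spacer (array([ 0.43375 , -0.136825]), np.float32(6.1108723), np.float32(4.181667)) (array([ 0.43558333, -0.13861667]), np.float32(10.276286), np.float32(5.653899))
T washer (array([ 0.68329167, -0.18520833]), np.float32(8.849137), np.float32(5.7953954)) (array([ 0.6835, -0.1844]), np.float32(12.456798), np.float32(6.407713))
T square (np.float32(18.84305), np.float64(0.613), np.float64(0.188), np.float64(0.41000000000000014))
```

```bash
cat >> h.py <<'E'
YAW=0.405
A0=np.array([.6132,.1885,.150]); EX=np.array([-np.sin(YAW),np.cos(YAW),0]); EY=np.array([-np.cos(YAW),-np.sin(YAW),0])
SP=np.array([.4350,-.1375]); WA=np.array([.6828,-.1838]); CUP=A0[:2]
def down(y): return np.pi*np.array([np.cos(y/2),np.sin(y/2),0])
def ax(x,y,z): return A0+EX*x+EY*y+np.array([0,0,z])
E
python3 - <<'E'
from cell import *
from h import *
import pickle
S,T=pickle.load(open('f0.pkl','rb'))
b=ax(-.074,.1,.042); print(b,proj(S,b),proj(T,b),proj(S,ax(-.074,.125,.042)),proj(T,ax(-.074,.125,.042)))
for nm,p in [('sp',[*SP,.012]),('spup',[*SP,.1]),('cup',[*CUP,.165]),('cupup',[*CUP,.3]),('wa',[*WA,.005]),('waup',[*WA,.25]),('bar0',ax(-.1,.105,.02)),('bar1',ax(.06,.105,.02))]:
    for y in (YAW-np.pi,YAW-np.pi/2,YAW,YAW+np.pi/2):
        q=ik(np.array(p),down(y)); print(nm,round(y,2),None if q is None else np.round(q,2))
E
```

```text
[0.55044715 0.08108455 0.192     ] [295.4081713  169.79698548] [245.8321839  237.86090729] [284.75230966 173.52995636] [249.47960723 249.39613348]
sp -2.74 [-0.47  0.45 -0.7   0.43  0.   -2.44]
sp -1.17 [-0.47  0.45 -0.7   0.43  0.    2.27]
sp 0.41 [-0.47  0.45 -0.7   0.43  0.    0.7 ]
sp 1.98 [-0.47  0.45 -0.7   0.43  0.   -0.87]
spup -2.74 [-0.47  0.3  -0.61  0.66  0.   -2.44]
spup -1.17 [-0.47  0.3  -0.61  0.66  0.    2.27]
spup 0.41 [-0.47  0.3  -0.61  0.66  0.    0.7 ]
spup 1.98 [-0.47  0.3  -0.61  0.66  0.   -0.87]
cup -2.74 [ 0.18  0.54 -0.03  1.    0.   -1.79]
cup -1.17 [ 0.18  0.54 -0.03  1.    0.    2.92]
cup 0.41 [ 0.18  0.54 -0.03  1.    0.    1.35]
cup 1.98 [ 0.18  0.54 -0.03  1.    0.   -0.22]
cupup -2.74 [ 0.18  0.47  0.21  1.3   0.   -1.79]
cupup -1.17 [0.18 0.47 0.21 1.3  0.   2.92]
cupup 0.41 [0.18 0.47 0.21 1.3  0.   1.35]
cupup 1.98 [ 0.18  0.47  0.21  1.3   0.   -0.22]
wa -2.74 [-0.37  0.81  0.03  0.79  0.   -2.34]
wa -1.17 [-0.37  0.81  0.03  0.79  0.    2.37]
wa 0.41 [-0.37  0.81  0.03  0.79  0.    0.8 ]
wa 1.98 [-0.37  0.81  0.03  0.79  0.   -0.77]
waup -2.74 [-0.37  0.63  0.34  1.28  0.   -2.34]
waup -1.17 [-0.37  0.63  0.34  1.28  0.    2.37]
waup 0.41 [-0.37  0.63  0.34  1.28  0.    0.8 ]
waup 1.98 [-0.37  0.63  0.34  1.28  0.   -0.77]
bar0 -2.74 [-0.03  0.39 -0.26  0.92  0.   -2.01]
bar0 -1.17 [-0.03  0.39 -0.26  0.92  0.    2.7 ]
bar0 0.41 [-0.03  0.39 -0.26  0.92  0.    1.13]
bar0 1.98 [-0.03  0.39 -0.26  0.92  0.   -0.44]
bar1 -2.74 [ 0.25  0.34 -0.33  0.89  0.   -1.73]
bar1 -1.17 [ 0.25  0.34 -0.33  0.89  0.    2.99]
bar1 0.41 [ 0.25  0.34 -0.33  0.89  0.    1.42]
bar1 1.98 [ 0.25  0.34 -0.33  0.89  0.   -0.15]
```

The predicted bar end lands at side (285,174) and top (249,249), which matches the pictures, so the stand pose holds. Now I grasp the spacer, squeezing it in two directions to centre it.

```bash
python3 - <<'E'
from cell import *
from h import *
Y1,Y2=YAW+np.pi/2,YAW
p=lambda z:np.array([*SP,z])
movep(p(.10),down(Y1)); 
print(move_l(p(.012),.15,until_force=8))
grab(20); sleep(.1); print('g1',get_state()['finger_gap']); let_go()
move_l(p(.06),.2); movep(p(.06),down(Y2)); print(move_l(p(.012),.15,until_force=8))
grab(40); s=get_state(); print('g2',s['finger_gap'],s['position'],s['clock'])
move_l(p(.10),.2)
for c in ('side','top'):
    f=grab_frame(c);u=proj(f,p(.1));crop(f['img'],u,130,100,4,f'pics/hold_{c}.png')
s=get_state(); print(s['finger_gap'],s['contact_force'],s['clock'])
E
```

```text
False
g1 0.48962677868096394
False
g2 0.46712569131811205 [ 0.43560665 -0.1377579   0.01293088] 8.1417
0.4683476993962762 [ 0.0842576   0.19708441 -1.00772893] 8.8333
```

View pics/hold_side.png

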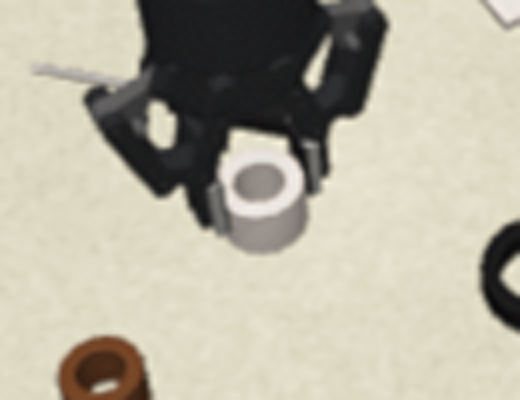

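```bash
python3 - <<'E'
from cell import *
from h import *
s=get_state();P=s['position'];print(P)
f=grab_frame('side');img=f['img'].copy()
k=8;u0=proj(f,P);x0,y0=int(u0[0]-45),int(u0[1]-38)
a=cv2.resize(img[y0:y0+70,x0:x0+90,::-1],None,fx=k,fy=k,interpolation=2)
j=np.array([np.cos(YAW),np.sin(YAW),0]);n=np.array([j[1],-j[0],0])
for sg in (-1,1):
  for dz in (0,5,10,15):
    q=P+sg*j*.0215+n*.011+np.array([0,0,dz*1e-3])
    q2=P+sg*j*.0215-n*.011+np.array([0,0,dz*1e-3])
    A,B=[tuple(((proj(f,t)-(x0,y0)+.5)*k).astype(int)) for t in (q,q2)]
    cv2.line(a,A,B,(0,0,255) if dz==0 else (0,200,0) if dz==5 else (255,0,0) if dz==10 else (255,0,255),1)
cv2.imwrite('pics/ov.png',a)
E
```

```text
[ 0.43384771 -0.13693912  0.09867168]
```

View pics/ov.png

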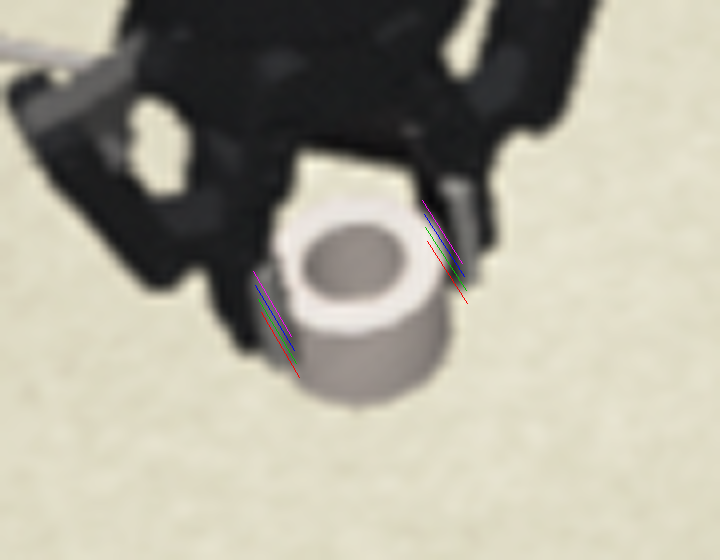

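The pad tips sit about 4 mm above the TCP, roughly 16 mm above the spacer's bottom, so it can enter the bore about 5 mm before release. I go over the cup with position correction and then descend under a force guard.

```bash
cat >> h.py <<'E'
def settle_at(target,n=2,v=.1):
    from cell import move_l,sleep,get_state
    t=np.array(target,float);c=t.copy()
    for i in range(n):
        move_l(c,v);sleep(.15);e=t-get_state()['position'];c=c+e
        print('err mm',(e*1e3).round(2))
        if np.linalg.norm(e)<.0004: break
    return c-t
E
python3 - <<'E'
from cell import *
from h import *
s=get_state();P=s['position']
move_l([P[0],P[1],.26],.25)
movep(np.array([*CUP,.26]),down(YAW))
off=settle_at([*CUP,.19],3,.15)
np.save('off.npy',off)
for c in ('side','top'):
    f=grab_frame(c);u=proj(f,np.array([*CUP,.175]));crop(f['img'],u,100,75,8,f'pics/pre_{c}.png')
s=get_state();print(s['position'],s['contact_force'],s['clock'])
E
```

```text
err mm [-1.03  0.03 -1.64]
err mm [ 1.01 -0.08  1.53]
err mm [0.   0.04 0.13]
[0.613141   0.18844433 0.18983339] [-0.08890449  0.15565399 -1.04698427] 12.7333
```

View pics/pre_side.png

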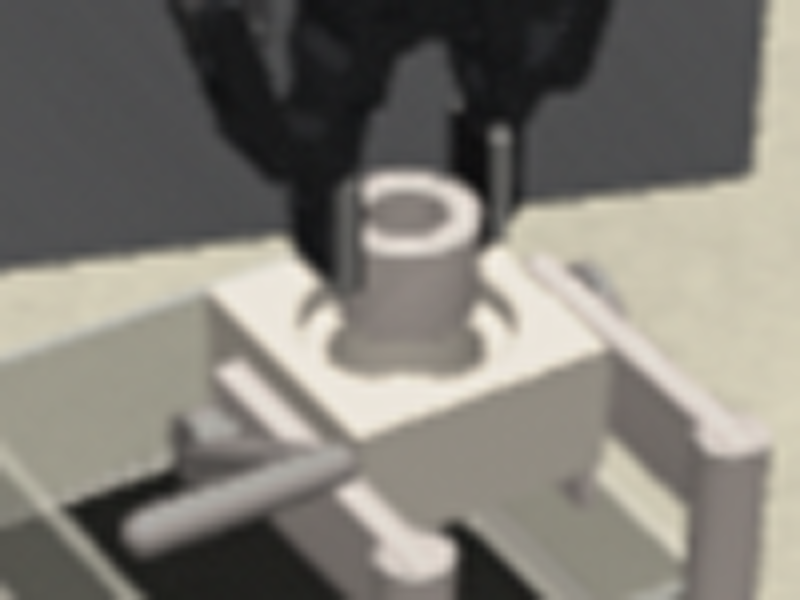

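View pics/pre_top.png

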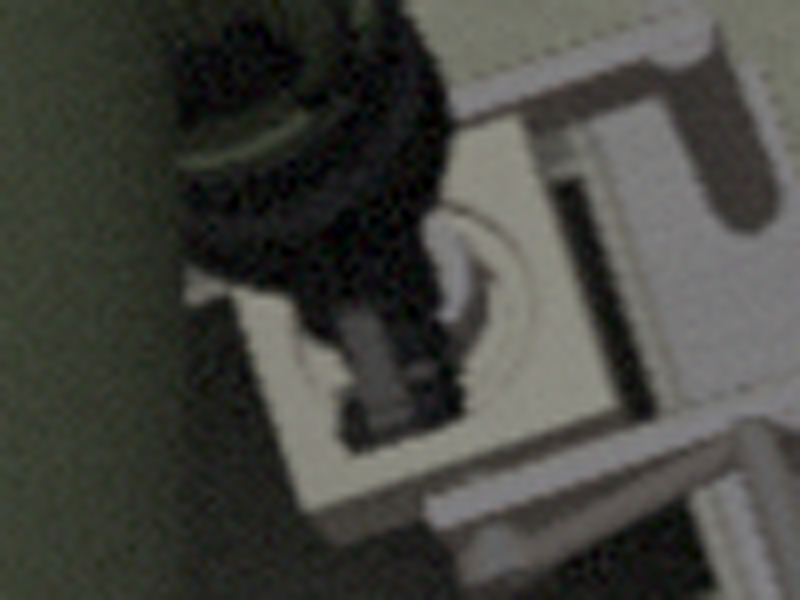

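Side view: spacer bottom (345–475, centre about 411) over the bore (330–487, centre about 408), so it is within 1 mm. Descending.

```bash
python3 - <<'E'
from cell import *
from h import *
off=np.load('off.npy'); print(off*1e3)
h=move_l(np.array([*CUP,.1675])+[off[0],off[1],0],.03,until_force=4)
sleep(.1);s=get_state();print(h,s['position'],s['contact_force'],s['clock'])
for c in ('side',):
    f=grab_frame(c);u=proj(f,np.array([*CUP,.175]));crop(f['img'],u,100,75,8,f'pics/ins_{c}.png')
E
```

```text
[-0.01466236 -0.01768372  0.02224075]
False [0.61339424 0.18850209 0.16778296] [ 1.1090084   0.16918726 -0.64551443] 13.7333
```

View pics/ins_side.png

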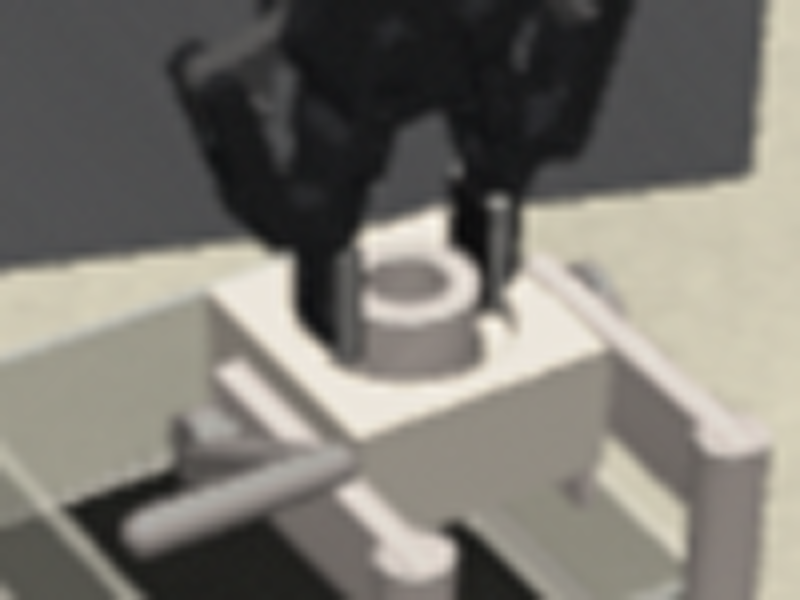

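It is in the bore mouth (no contact force, spacer bottom hidden below the step). Release.

```bash
python3 - <<'E'
from cell import *
from h import *
let_go(); s=get_state()
move_l([*s['position'][:2],.26],.25)
movep(np.array([.60,.0,.30]),down(YAW))
for c in ('side','top'):
    f=grab_frame(c);u=proj(f,np.array([*CUP,.165]));crop(f['img'],u,80,60,10,f'pics/seat_{c}.png')
    print(c,fit_circ(f,CUP,.165,.021)[:2],fit_circ(f,CUP,.165,.012)[:2], fit_circ(f,CUP,.171,.031)[:2])
print(get_state()['clock'])
E
```

```text
side (array([0.61786667, 0.19383333]), np.float32(16.627409)) (array([0.61222273, 0.18753409]), np.float32(24.024952)) (array([0.61515833, 0.18691667]), np.float32(17.026905))
top (array([0.61245, 0.1895 ]), np.float32(8.448833)) (array([0.61903333, 0.19433333]), np.float32(6.360612)) (array([0.61247778, 0.18916667]), np.float32(7.3776097))
15.7083
```

View pics/seat_side.png

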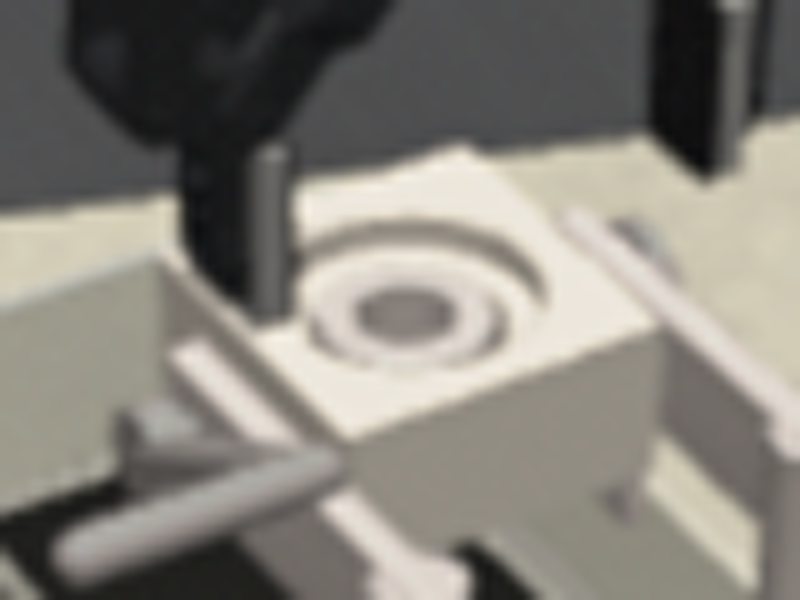

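View pics/seat_top.png

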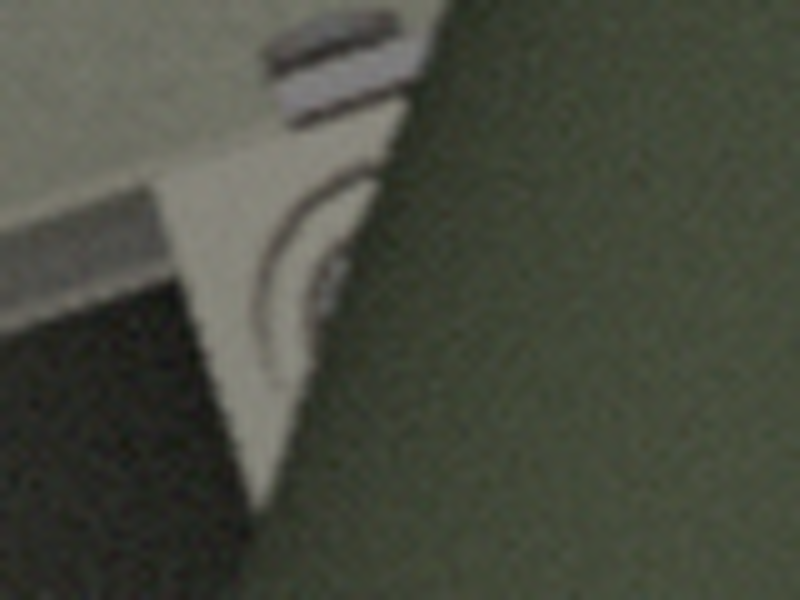

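The spacer is down in the bore: its top ring at side crop (405,315) lies below the rim and just above the step, and the hole centre projected at the seated height gives (0.612,0.188). Now the washer.

```bash
python3 - <<'E'
from cell import *
from h import *
Y1,Y2=YAW+np.pi/2,YAW
p=lambda z:np.array([*WA,z])
movep(p(.10),down(Y1)); sleep(.1)
print(move_l(p(.004),.12,until_force=8))
grab(20); sleep(.1); print('g1',get_state()['finger_gap']); let_go()
move_l(p(.05),.2); movep(p(.05),down(Y2));sleep(.1); print(move_l(p(.004),.12,until_force=8)); sleep(.1)
grab(40); s=get_state(); print('g2',s['finger_gap'],s['position'],s['clock'])
move_l(p(.26),.25)
movep(np.array([*CUP,.26]),down(YAW)); move_l([*CUP,.195],.15); sleep(.4)
s=get_state(); print(s['finger_gap'],s['contact_force'],s['position'],s['clock'])
for c in ('side','top'):
    f=grab_frame(c);u=proj(f,np.array([*CUP,.18]));crop(f['img'],u,100,75,8,f'pics/wpre_{c}.png')
E
```

```text
False
g1 0.6723300319026179
False
g2 0.6553169693400691 [ 0.68360617 -0.18405571  0.00547014] 22.15
0.6540570257171548 [ 0.26209225  0.14996763 -0.34109633] [0.61344577 0.18859016 0.1955875 ] 25.7167
```

View pics/wpre_side.png

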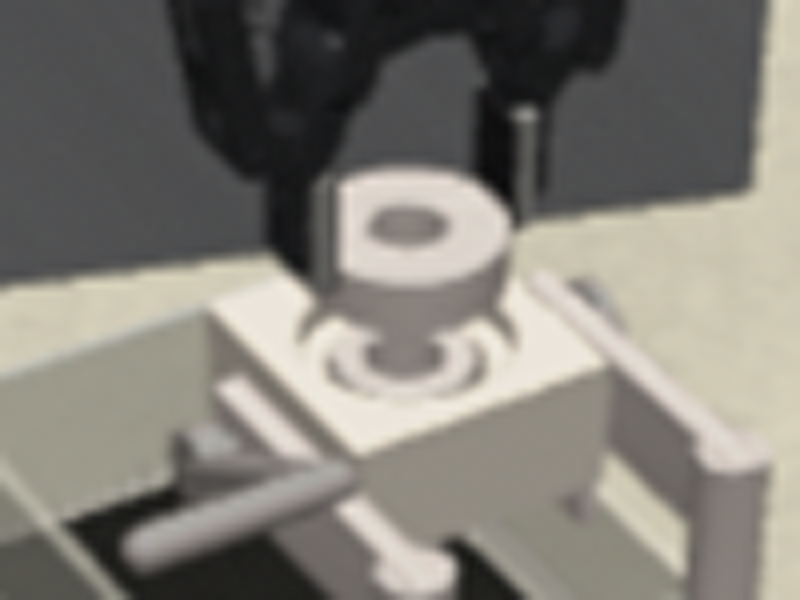

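The washer is held level and centred over the spacer (hole column 408 against 405). Lowering under the force guard.

```bash
python3 - <<'E'
from cell import *
from h import *
h=move_l(np.array([*CUP,.1695]),.03,until_force=4)
s=get_state();print(h,s['position'],s['contact_force'],s['clock'])
f=grab_frame('side');u=proj(f,np.array([*CUP,.18]));crop(f['img'],u,100,75,8,'pics/wins.png')
E
```

```text
True [0.61286784 0.18855502 0.17042421] [-0.87443086 -0.58704205  5.04507655] 26.5833
```

View pics/wins.png

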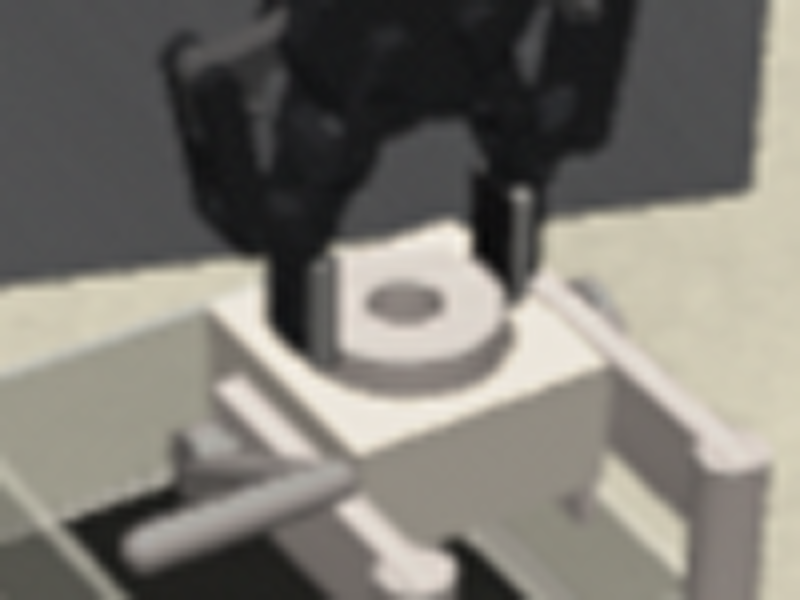

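Contact came at z = 0.1704, as predicted for seated (0.1705). Release, look, and set up behind the push bar.

```bash
python3 - <<'E'
from cell import *
from h import *
let_go(); s=get_state()
move_l([*s['position'][:2],.27],.25)
b=ax(-.14,.103,.12); movep(b,down(YAW)); grab(20); sleep(.1)
s=get_state();print(s['position'],s['finger_gap'],s['contact_force'],s['clock'])
for c in ('side','top'):
    f=grab_frame(c);u=proj(f,np.array([*CUP,.18]));crop(f['img'],u,100,75,8,f'pics/wseat_{c}.png')
    print(c,fit_circ(f,CUP,.183,.029)[:2],fit_circ(f,CUP,.183,.011)[:2])
E
```

```text
[0.5736804  0.019182   0.27001747] 0.0011920726686232084 [-0.29636599 -0.60498126  0.87745475] 29.1833
side (array([0.61809216, 0.18933333]), np.float32(12.243408)) (array([0.61216875, 0.18703125]), np.float32(17.769619))
top (array([0.61104615, 0.18853846]), np.float32(4.9001355)) (array([0.61797273, 0.19431818]), np.float32(7.843728))
```

View pics/wseat_side.png

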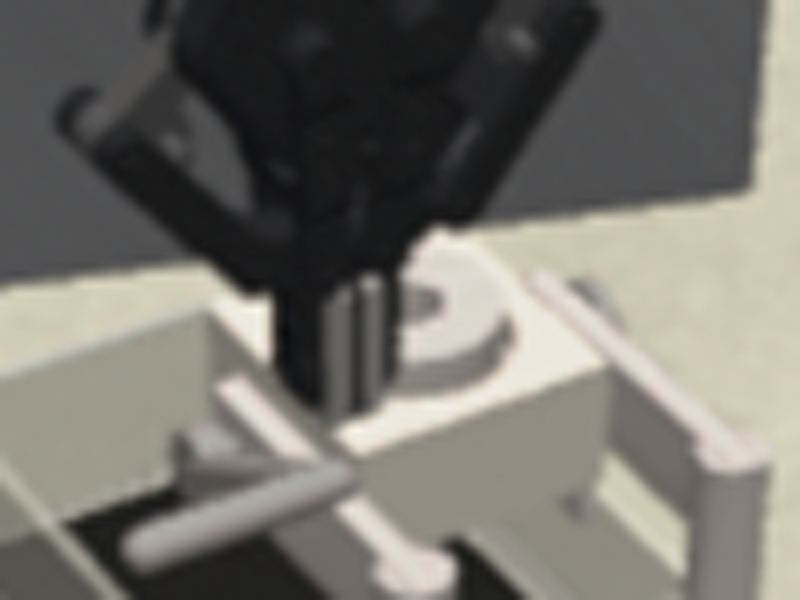

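View pics/wseat_top.png

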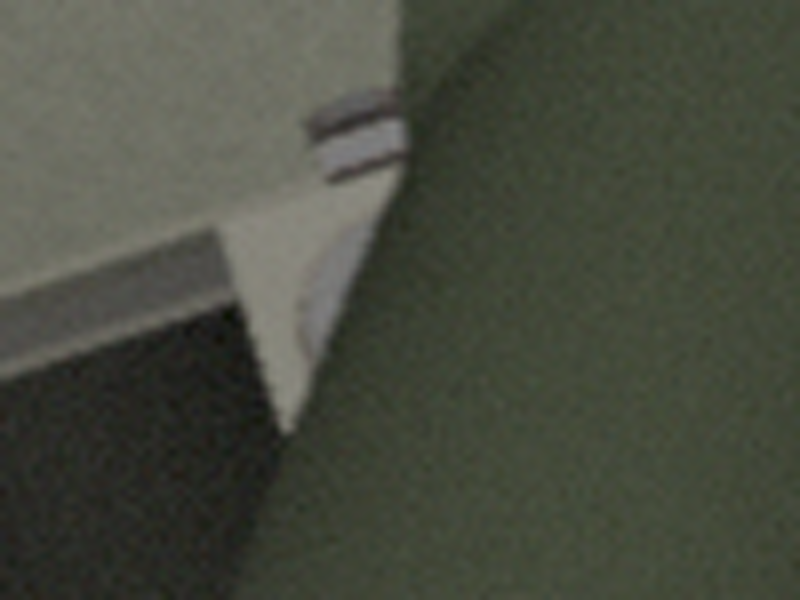

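The washer lies flat in the recess (side crop centre about (415,300)), standing evenly above the rim. Next I go down behind the bar and make contact.

```bash
python3 - <<'E'
from cell import *
from h import *
move_l(ax(-.115,.103,.12),.2); move_l(ax(-.115,.103,.028),.2); sleep(.3)
h=move_l(ax(-.07,.103,.028),.03,until_force=2.5)
s=get_state(); d=s['position']-A0; print(h,(d@EX*1e3,d@EY*1e3,d[2]*1e3),s['contact_force'],s['clock'])
for c in ('side',):
    f=grab_frame(c);crop(f['img'],proj(f,ax(-.04,.05,.03)),160,120,5,'pics/bar0.png')
E
```

```text
True (np.float64(-91.86477276483774), np.float64(103.06939439718182), np.float64(27.938233936768142)) [ 0.87483318 -2.44475521  0.16582127] 31.3333
```

View pics/bar0.png

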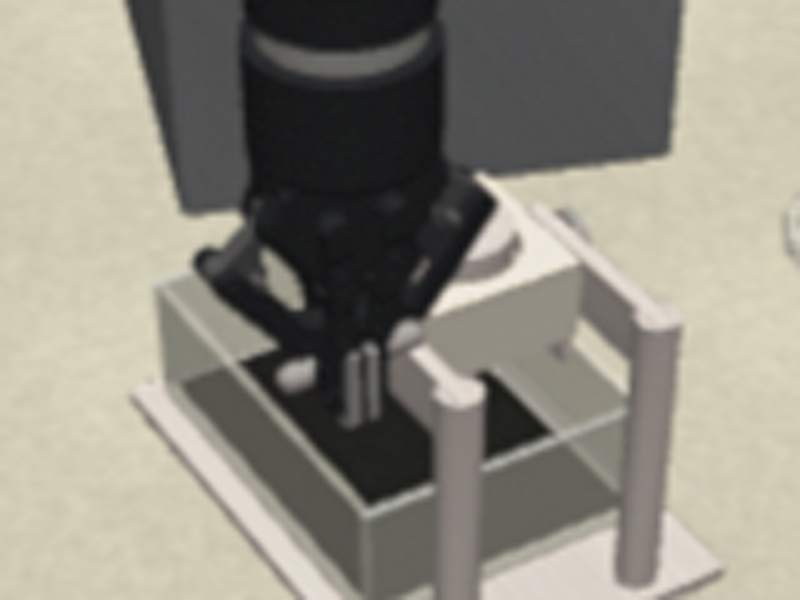

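Contact came at x = −92 mm, against −91 predicted, and the fingers stand squarely behind the bar. Now I push along the arc.

```bash
python3 - <<'E'
from cell import *
from h import *
def P(q,o=-.0165): return ax(.085*np.sin(q-1.05)+o,.103,.085*np.cos(q-1.05)-.014)
def rep(t):
    s=get_state();d=s['position']-A0;print(t,np.round([d@EX*1e3,d@EY*1e3,d[2]*1e3],1),np.round(s['contact_force'],1),round(s['clock'],2))
for q in (.35,.7,1.05,1.4,1.75,2.0):
    h=move_l(P(q),.15,until_force=25); rep((q,h))
    if h: break
else:
    print(move_l(P(2.2),.08,until_force=10)); rep('end'); sleep(.7); rep('hold')
    for c in ('side','top'):
        f=grab_frame(c);crop(f['img'],proj(f,ax(.03,.03,.0)),160,120,5,f'pics/tip_{c}.png')
E
```

```text
(0.35, False) [-71.4 102.6  51.4] [ 1.3 -2.5  1.5] 31.74
(0.7, False) [-45.5 103.2  65.2] [ 0.9 -1.7  1. ] 32.09
(1.05, False) [-16.5 103.4  70.2] [-0.2 -1.6  0.4] 32.44
(1.4, False) [ 12.3 103.3  65.4] [-0.  -2.6 -0.1] 32.79
(1.75, False) [ 37.5 103.   50.8] [ 2.1 -4.3 -1.3] 33.14
(2.0, False) [ 51.6 102.9  35.6] [ 1.9 -3.8 -1.1] 33.43
True
end [ 55.5 102.3  24.5] [ 1.9 -4.2 -0.1] 33.67
hold [ 55.  102.3  25.1] [ 2.1 -3.8  0.8] 34.38
```

View pics/tip_side.png

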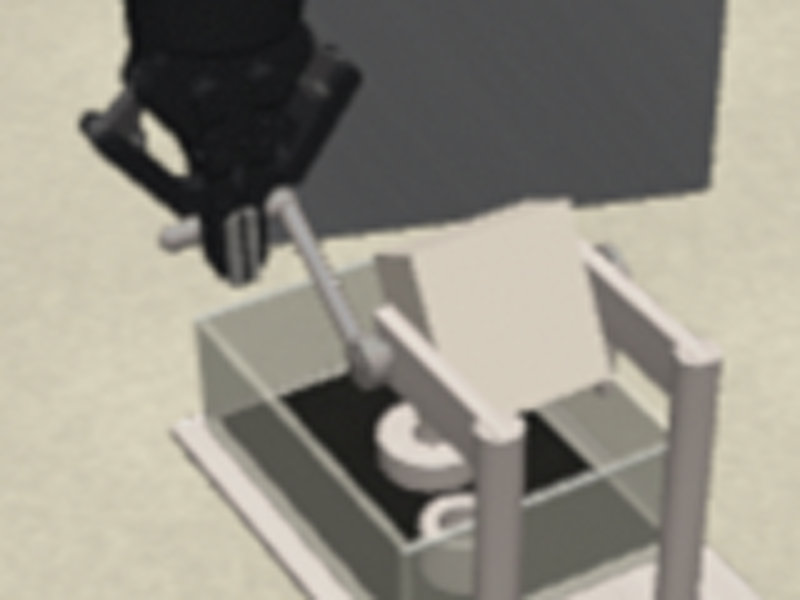

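View pics/tip_top.png

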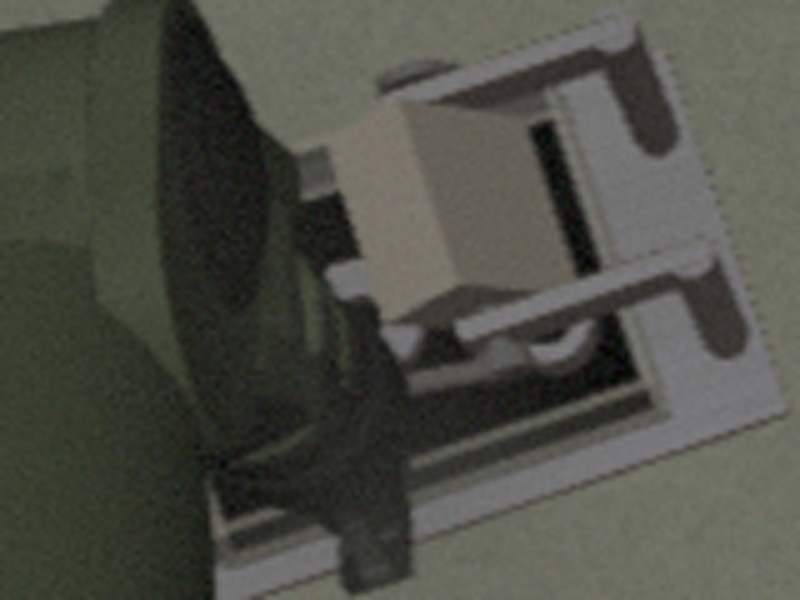

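Both parts are in the tray (washer at side crop (425,445), spacer at (455,540)). The bar is at x ≈ +73 mm, about 2.08 rad, stopped hard. Returning along the arc and then retreating.

```bash
python3 - <<'E'
from cell import *
from h import *
def P(q,o=-.0175): return ax(.085*np.sin(q-1.05)+o,.103,.085*np.cos(q-1.05)-.014)
for q in (1.9,1.55,1.2,.85,.5,.2,0): move_l(P(q),.15)
move_l(ax(-.125,.103,.028),.1); move_l(ax(-.125,.103,.15),.2)
movep(np.array([.40,-.25,.30]),down(YAW)); sleep(.5)
for c in ('side','top'):
    f=grab_frame(c);crop(f['img'],proj(f,ax(.03,.0,-.05)),160,120,5,f'pics/end_{c}.png');cv2.imwrite(f'pics/endfull_{c}.png',f['img'][:,:,::-1])
s=get_state();print(s['position'],s['contact_force'],s['clock'])
E
```

```text
[ 0.40006166 -0.24993719  0.30001087] [ 0.40354851 -0.10609752 -0.05459868] 39.8417
```

View pics/end_side.png

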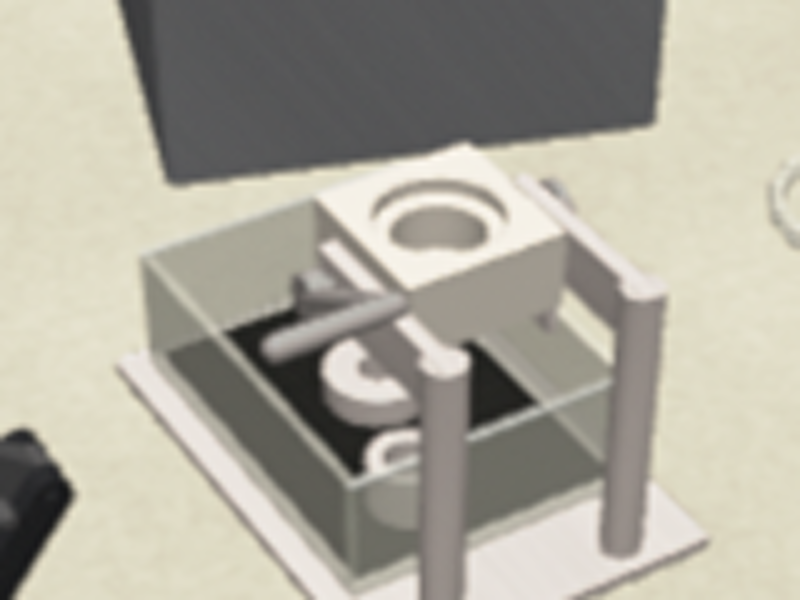

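View pics/end_top.png

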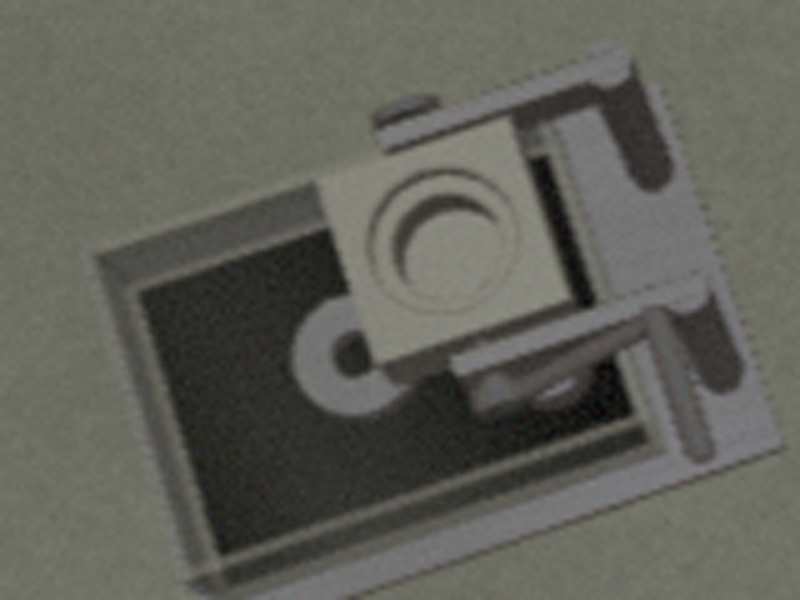

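View pics/endfull_side.png

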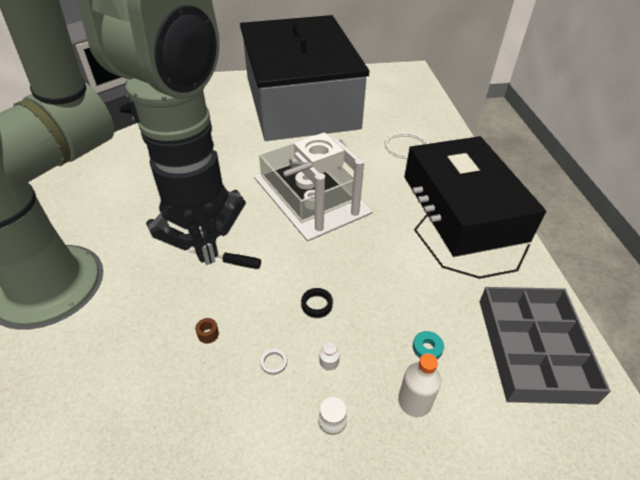

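Both rings lie inside the tray (washer at top crop (350,360), spacer at (560,390)). The cup is empty and level, the bystanders are at their original pixels, and the gripper is clear in the air. Handing in.

```bash
python3 -c "
from cell import *
sign_off(); print(get_state()['clock'])"
```

```text
the job is handed in; nothing more can be done
the job is handed in; nothing more can be done
```

I loaded the cup, tipped it to its stop and let it swing back to level. The job was handed in at about 40 s of the 72 s allowed. `sign_off()` gives no verdict, so what follows rests on my own checks.

- **Spacer:** I released it about 5 mm into the lower bore and it dropped to the floor. The side picture showed its top below the rim and just above the step.
- **Washer:** I lowered it until it touched at z = 0.1704, against 0.1705 predicted for seated. It then lay flat in the recess.
- **Tipping:** I pushed the bar along its arc until it stopped hard at about 2.08 rad, worked out from the finger position. I held it there about 0.7 s, then guided the bar back.
- **Final pictures:** Both rings are inside the tray, the cup is empty and level, and the bystanders look unmoved. The gripper is clear in the air.

**Checks that were weaker:**
- **Top camera:** The arm partly hid the cup after both placings, so its circle fits there were useless. Two of the side camera's rim fits were also several mm off. I relied on the side view's hole centres and the contact height instead.
- **Spacer in the tray:** The bracket, crank and post partly hid it in the last pictures. I judged it inside the tray by eye and did not compute its position.

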